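# Hang the push block on the wide hook under the clamp rack

## Robot

A 6-joint arm with a two-finger parallel gripper is mounted at the origin on the work surface. World frame = base frame: x ahead of the robot, y to its left, z up, the work surface at z = 0. Lengths are in mm, angles in rad, forces in N, time in s.
With the tool pointing down it reaches from about 375 to 750 mm from the base axis. Payload 9 kg.
Tool frame: the origin (TCP) lies between the finger pads; the fingertips stand 14 mm ahead of it and the grasp point (between the pads) lies 5 mm behind it; z points along the fingers, y is the line along which they close (so a half turn about z gives the same grasp; the last joint's range is limited). The gripper opens to 85 mm and grips with 20 to 120 N. Pads are 22 mm wide; open, the fingers measure 114 mm over their backs; the gripper's body (76 mm by 85 mm) begins 54 mm behind the grasp point. The pads swing forward as they close: fully open they stand 13 mm farther back than shut.
Start: joints at [0.974, 0.104, 0.097, 1.564, 0, 1.353], TCP at [221.889, 557.495, 245.331] pointing down, gripper open.
Joint ranges: [-2.99, 2.99], [-0.84, 1.86], [-1.1, 1.16], [-1.84, 2.11], [-1.51, 1.56], [-3.14, 3.14]. Speed limits (rad/s): [2.22, 2.22, 2.57, 3.14, 3.14, 3.14].

## Interface

Orientations are given as a unit quaternion [w, x, y, z].
In Python, from workcell import * gives the robot as it stands.
- The arm moves only by the tool play_rows, never from a script. Its argument "increments" is text: rows parted by semicolons, each of 7 numbers parted by spaces: the shift along the tool's x, y, z normalised to -1 to 1, where 1 is 0.1 m, then the turn, a rotation vector about the tool's x, y, z normalised to -1 to 1, where 1 is 0.15 rad, then the closure, from 0 (fully open) to 1 (shut). A call has 1 to 12 rows; each row shifts and turns the commanded pose from where the row before left it, along the tool's axes as they then stand; what a row does not reach is not made up. A row lasts 1/8 s, in which the tool goes at most 62.5 mm and 10.7 degrees, less where a joint would pass 70% of its speed; a pose out of reach is approached as far as the arm can. A call with a number of a shift or a turn outside -1 to 1 is refused whole. A call with a gripper value outside its range is refused whole. The fingers move at their own pace and stop on an object; the grip force is fixed at half the most. Time passes only in rows, so rows that do not move let the fingers close. It gives the time, the measured TCP pose, the force, the opening and the grip force at its end, in the units of the state.
- get_obs(): the state, without advancing time (a new reading comes with each control period).
- read_camera(name): name is "scene" or "top" or "wrist"; returns a dict with "img" (384x512x3 uint8, blue, green, red), "intrinsics" (3x3 intrinsics, pixels), "R" (3x3) and "t" (3): a world point X has camera coordinates R X + t. Camera axes: x right, y down, z forward; pixel columns grow to the right and rows downward; lengths in mm; the calibration is good to about 2 mm. A picture is of the moment at which its call begins. There is no depth.
- hand_in(): hands the job in; it is judged then, once.
Trained networks look in a picture, given as the dict that the camera call returned (one of the last four; its "shot" number tells which), for a name from the list of things; names that differ only in an ending like _2 or _b are one class to them, and where a whole thing is asked for, a point or a joint stands for the part that bears it (a point fixed in the world has none). Each returns a list of dicts, best first, with "score" (0 to 1); they miss things now and then, are a little off and sometimes report something else, mostly with a low value. They report only what shows in the picture. A call takes as long as a camera call. They do not tell look-alikes from the thing itself.
- boxes_of(picture, target): "centre" ([x, y, z] in mm, in world coordinates, good to about 4 mm: the middle of the surface that is visible of it).
The state is a dict: "time_s": time; "joints": joint angles; "qvel": joint speeds; "tau": joint torques, N m; "tool_pos": TCP position; "tcp_rot": TCP orientation; "force": force on the tool from outside, world axes, zero at the start; "ft_torque": the same for the moment, N m; "width": finger opening in mm; "grip_force": force on a finger pad.
Only numpy, scipy, OpenCV 4.12 (cv2) and the standard library are available. Lean on these libraries where they do the work, as an engineer would, in place of code of your own. Each camera call takes 0.05 s, during which the arm holds its last target. There are 200 camera calls.

## Task

Lift the cherry push block and hang it by the middle of its handle bar on the wider of the two steel hooks, under the overhanging rail of the clamp rack, so that it hangs level and still. Lower it gently and keep hold until the hook bears its weight, then let go. Do not bump the rack or press hard on the hook, and leave the other things where they lie.

Things in the scene. Friction and masses are not known exactly. Their poses are not given: they have to be found in the camera images.
- push_block: cherry push block: base 75 x 180 x 18 mm (x, y, z); above its middle a round wooden handle bar, 20 mm thick, along its y on two end posts (20 mm along y, 30 along x). Bar free for 134 mm between posts, centre line 80 mm above the underside, 52 mm open space below it. About 0.35 kg. Origin: centre of underside. Stands upright on the bench; a half turn leaves it the same.
- handle_mid (a point): middle of the push block's handle bar, on the bar's centre line
- wide_hook: the wider of two bare steel hooks on the rack: trough of 22 mm wide (y), 5 mm thick strap, open upward, floor 24 mm long (x). The tip, on the open front (-x), ends 22 mm before and 24 mm above the origin; behind, the strap slopes up to 28 mm at x = 42 mm. Origin: middle of the floor's upper face (a 20 mm bar lies with its centre 10 mm above). x points into the rack, y along it.
- narrow_hook: the narrower hook, same make and clamp block, but strap only 10 mm wide and trough only 6 mm at the floor: the handle bar does not fit in it. Origin: middle of the trough floor's upper face. Not to be used. It may be left or right of the wide one.
- rack: fixed open steel rack at the robot's left, facing across the bench, 465 mm wide (y), 330 mm high: two 25 mm square posts at y = +-220 mm on feet reaching 50 mm forward (-x), a rail at 195 mm height carrying the hooks, and at the top an overhanging clamp rail straight above the hooks, 30 mm high (levers on it to 355). Origin: on the bench midway between the posts; x points away from its open front.
- rail_edge (a point): middle of the lower front edge of the rack's overhanging clamp rail, 300 mm above the bench (135 mm above the hook floors). The rail runs along the rack's y through its whole width and from this edge 42 mm back; the edge stands above the troughs, 10 mm behind their middles, so an upright gripper has no room there.
- router: cordless trim router standing upright, 90 mm square base, 165 mm high; origin at centre of underside. Bystander.
- wrench: chrome spindle wrench lying flat, 130 mm long; origin under its middle. Bystander.
- clamp_a: blue plastic spring clamp lying flat, about 160 x 86 x 18 mm; origin under its pivot. Bystander.
- clamp_b: second, equal spring clamp. Bystander.
- push_stick: flat cherry push stick, 270 x 60 x 12 mm, lying along its x; origin on its underside near the middle. Bystander; it has no handle loop.
- sanding_pad: grey silicone sanding pad 120 x 75 x 24 mm; origin at centre of underside. Bystander.
There are look-alikes about, which are no part of the job. Leave any blue or purple look-alike of the push_block alone.

How it is judged:
By the outcome, as a careful person would: the job done as asked, in the order asked, and still so for the second after the job is handed in, with the robot touching nothing.
It also fails if it takes over 48 s, if anything falls off the work surface, if the arm or the gripper's body presses on something with over 40 N, if the wrist force passes 120 N, or if a joint passes its speed limit or range.

## Working session

There is one attempt and no reset: what is moved stays moved. The work goes in short steps, Python scripts to look and compute and a tool call to move; the robot and the scene stay as the last step left them, time stands still between calls to the robot, and variables do not carry over. Pictures are saved under pics/ and viewed, at most 11 in all, crops included, and the job is handed in when it is done.

Besides the shell and the picture viewer there is one more tool, called after ">>>" as name(argument=value, ...) on one line, values as JSON. play_rows: Moves the arm, as the interface text tells. Scaled input: -1 to 1 covers 0.1 m each way for a shift and 0.15 rad each way for a turn. Its arguments: {"type":"object","properties":{"increments":{"type":"string"}},"required":["increments"]}

```bash
mkdir -p pics
cat > h.py <<'E'
from workcell import *
import numpy as np, cv2
from scipy.spatial.transform import Rotation as Ro
def rot(q): return Ro.from_quat([q[1],q[2],q[3],q[0]])
def proj(p,X):
    c=np.array(p["R"])@np.array(X,float)+np.array(p["t"]); u=np.array(p["intrinsics"])@c; return (u[:2]/u[2]).round(1)
def onplane(p,uv,z):
    R=np.array(p["R"]);t=np.array(p["t"]);o=-R.T@t
    d=R.T@np.linalg.inv(np.array(p["intrinsics"]))@np.array([uv[0],uv[1],1.]); return (o+d*(z-o[2])/d[2]).round(1)
E
python3 - <<'E'
from h import *
o=get_obs();print(o["time_s"],o["tool_pos"],o["tcp_rot"],o["width"])
for c in ["scene","top"]:
    p=read_camera(c);cv2.imwrite(f"pics/{c}1.png",p["img"])
    for n in ["push_block","handle_mid","wide_hook","narrow_hook","rail_edge","rack","push_stick","router"]:
        for b in boxes_of(p,n)[:4]: print(c,n,round(b["score"],2),np.round(b["centre"]),proj(p,b["centre"]))
E
```

```text
0.0 [221.70511387 557.19520641 244.52385808] [-2.68484193e-04  1.88311462e-01  9.82109132e-01 -6.12247975e-04] 85.26978762423978
scene push_block 0.93 [452.  -4.  20.] [282.1 229.2]
scene push_block 0.86 [ 298. -168.   18.] [282.2 191.8]
scene push_block 0.73 [ 395. -538.   21.] [212.1 160.5]
scene push_block 0.67 [ 711. -194.   20.] [194.6 231.9]
scene handle_mid 0.94 [451. -11.  19.] [281.  228.4]
scene handle_mid 0.78 [ 391. -532.   18.] [213.6 161.3]
scene handle_mid 0.73 [ 706. -199.   18.] [194.9 230.8]
scene wide_hook 0.67 [594. 337. 216.] [336.3 270.1]
scene narrow_hook 0.54 [401. 347. 210.] [382.5 240.7]
scene narrow_hook 0.41 [692.  22.  18.] [234.8 265.6]
scene rail_edge 0.7 [553. 333. 266.] [348.4 248.8]
scene rail_edge 0.65 [ 407. -347.   19.] [235.2 181.2]
scene rack 0.8 [552. 329. 265.] [347.4 248. ]
scene push_stick 0.65 [418. 198.  10.] [329.5 259.1]
scene router 0.74 [ 573. -348.   96.] [201.5 181. ]
top push_block 0.82 [441. -27.  16.] [241.6 210.1]
top push_block 0.82 [ 695. -213.   16.] [290.6 142.1]
top push_block 0.81 [ 295. -178.   24.] [284.2 249.6]
top push_block 0.81 [ 397. -545.   19.] [384.7 219.7]
top handle_mid 0.87 [ 292. -176.   17.] [283.6 250.5]
top handle_mid 0.79 [ 695. -209.   19.] [289.5 141.8]
top handle_mid 0.76 [441. -22.  17.] [240.4 210.1]
top handle_mid 0.74 [ 547. -362.  128.] [336.9 173.6]
top narrow_hook 0.6 [401. 293. 190.] [142.1 216.7]
top narrow_hook 0.37 [ 546. -361.  128.] [336.7 173.9]
top rail_edge 0.89 [474. 305. 333.] [127. 187.]
top rack 0.61 [470. 304. 327.] [127.8 188.5]
top push_stick 0.7 [435. 196.  12.] [181.1 213.1]
top router 0.85 [ 548. -364.  127.] [337.3 173.5]
```

View pics/scene1.png

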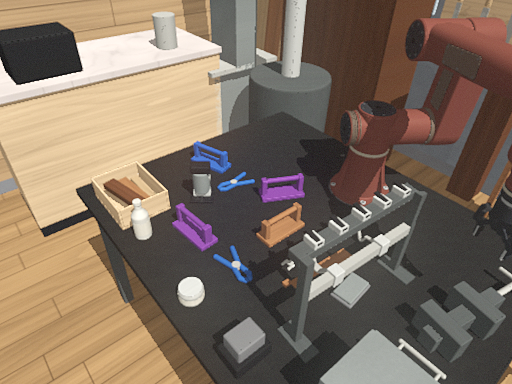

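View pics/top1.png

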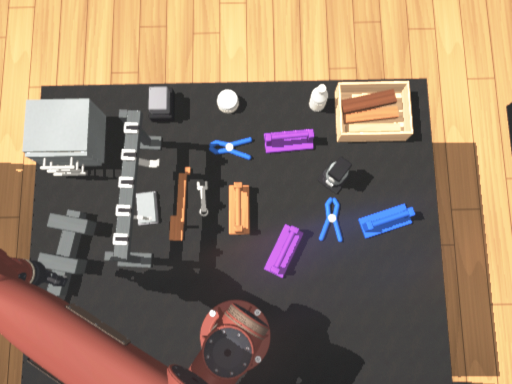

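Run:
```python
from h import *
p=read_camera("scene");q=read_camera("top")
a=cv2.resize(p["img"][170:370,260:440],None,fx=2.9,fy=2.9,interpolation=2)[:580,:]
b=cv2.resize(q["img"][100:280,95:265],None,fx=3.2,fy=3.2,interpolation=2)
h=max(a.shape[0],b.shape[0])
cv2.imwrite("pics/rackS.png",cv2.resize(p["img"][170:370,230:440],None,fx=2.9,fy=2.9,interpolation=2))
cv2.imwrite("pics/rackT.png",b)
for n,z in [("top",0)]:
  print("R",np.round(q["R"],3).tolist(),-np.array(q["R"]).T@q["t"],q["intrinsics"])
  print("S",-np.array(p["R"]).T@p["t"])
```

```text
R [[-0.016, -1.0, -0.012], [-0.984, 0.018, -0.177], [0.177, 0.009, -0.984]] [ 203.68743779  -97.23678806 1729.74374122] [[472.95321752   0.         256.49313507]
 [  0.         472.95321752 190.9846422 ]
 [  0.           0.           1.        ]]
S [1182.6773528   681.8125855   982.64949947]
```

View pics/rackS.png

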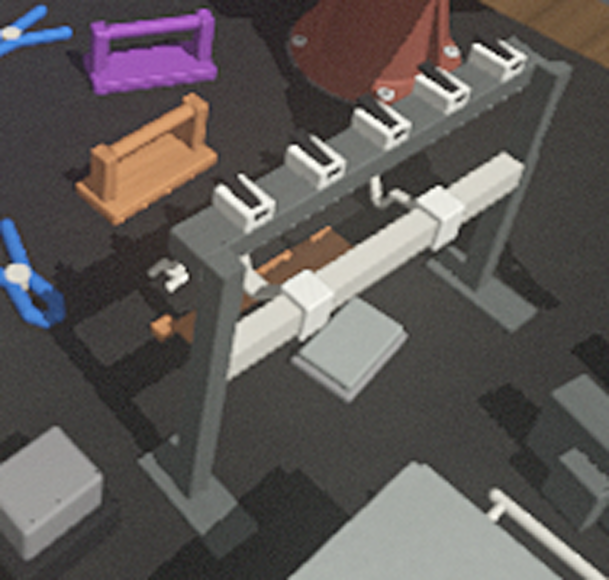

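View pics/rackT.png

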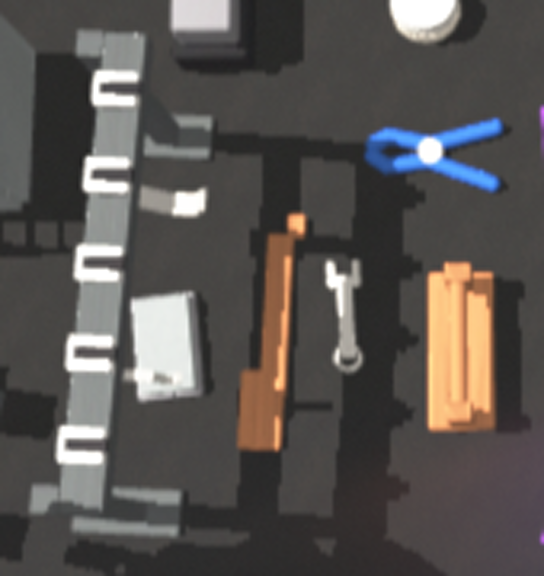

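Cherry block candidates: cherry at top (239,208)/scene (281,225). The purple ones at top (289,141) and (284,250) and the blue one at (387,221) are look-alikes, and the push stick at (180,205) has no loop. I choose the first: brown, with a handle bar, as the crop confirms. The wide hook is the broad strap at top (154,163); the thin one at (145,218) is narrow.

Run:
```python
from h import *
q=read_camera("top")
f=lambda u,v:(u/3.2+95-.35,v/3.2+100-.35)
for n,z,pts in [("rail(330) far-front,near-front,far-back,near-back",330,[(147,35),(103,510),(105,33),(60,508)]),("hook tip 189",189,[(207,190),(205,215)]),("narrow tip",189,[(128,375)]),
 ("base18",18,[(428,272),(494,272),(496,430),(428,430)]),("posttops90",90,[(457,263),(457,426)]),("bar top 90",90,[(446,345),(467,345)])]:
    print(n,[onplane(q,f(*p),z).tolist()[:2] for p in pts])
o=get_obs();print(o["time_s"],rot(o["tcp_rot"]).as_matrix().round(3).tolist())
```

```text
rail(330) far-front,near-front,far-back,near-back [[715.6, 271.5], [258.6, 299.5], [718.4, 312.5], [261.1, 339.2]]
hook tip 189 [[595.2, 240.8], [568.4, 242.3]]
narrow tip [[401.2, 318.1]]
base18 [[536.6, 21.0], [535.2, -55.1], [353.2, -55.0], [354.5, 22.0]]
posttops90 [[532.2, -16.1], [352.0, -14.5]]
bar top 90 [[440.9, -3.3], [440.5, -26.3]]
1.05 [[-0.929, 0.37, 0.0], [0.37, 0.929, 0.0], [0.0, 0.0, -1.0]]
```

>>> play_rows(increments="0 0 -0.5 0 0 0 0;0 0 -0.6 0 0 0 0;0 0 -0.6 0 0 0 0;0 0 -0.6 0 0 0 0;0 0 0 0 0 0 0")

```text
time_s: 1.68
tool_pos: [222.9, 558.8, 473.0]
tcp_rot: [0.002, 0.188, 0.982, 0.004]
force: [-0.5, 0.2, -0.4]
width: 85.6
grip_force: 0.0
```

>>> play_rows(increments="-0.2 -0.15 0 0 0 0 0;-0.44 -0.28 0 0 0 0 0;-0.44 -0.28 0 0 0 0 0;-0.44 -0.28 0 0 0 0 0;-0.44 -0.28 0 0 0 0 0;-0.44 -0.28 0 0 0 0 0;-0.44 -0.28 0 0 0 -0.84 0.3;-0.44 -0.28 0 0 0 -0.84 0.4;-0.44 -0.28 0 0 0 -0.84 0.45;0 0 0 0 0 0 0.45")

```text
time_s: 2.92
tool_pos: [496.2, 209.1, 465.0]
tcp_rot: [-0.002, 0.002, 1.0, -0.0]
force: [-0.9, 0.2, -0.5]
width: 46.7
grip_force: 0.0
```

>>> play_rows(increments="0.13 -0.48 0.1 0 0 0 0.45;0.13 -0.48 0.2 0 0 0 0.45;0.13 -0.48 0.25 0 0 0 0.45;0.13 -0.48 0.25 0 0 0 0.45;0.13 -0.48 0.25 0 0 0 0.45;0.13 -0.48 0.25 0 0 0 0.45;0.13 -0.48 0.25 0 0 0 0.45;0 0 0 0 0 0 0.45")

```text
time_s: 3.92
tool_pos: [401.2, -125.6, 309.8]
tcp_rot: [-0.001, 0.003, 1.0, 0.001]
force: [-0.2, 0.1, 1.3]
width: 46.8
grip_force: 0.0
```

>>> play_rows(increments="0 0 0 -0.87 0 0 0.45;0 0 0 -0.87 0 0 0.45;0 0 0 -0.87 0 0 0.45;0 0 0 -0.87 0 0 0.45;0 0 0 -0.87 0 0 0.45;0 0 0 -0.87 0 0 0.45;0 0 0 0 0 0 0.45")

```text
time_s: 4.8
tool_pos: [406.0, -119.2, 294.7]
tcp_rot: [0.002, 0.003, 0.926, 0.377]
force: [-0.5, -0.7, 0.6]
width: 46.9
grip_force: 0.0
```

Run:
```python
from h import *
o=get_obs();print(o["time_s"],o["joints"],o["tool_pos"],rot(o["tcp_rot"]).as_matrix().round(3).tolist())
p=read_camera("wrist");cv2.imwrite("pics/w1.png",p["img"])
X=[[354,-16,90],[532,-16,90],[443,-16,80]]
print([proj(p,x) for x in X], -np.array(p["R"]).T@p["t"])
for n in ["push_block","handle_mid"]:
  for b in boxes_of(p,n)[:3]: print(n,round(b["score"],2),np.round(b["centre"],1),proj(p,b["centre"]))
```

```text
4.8 [-0.92510809  0.09669163 -0.02243435  2.10994516  0.43896744 -1.07078611] [ 406.03382935 -119.21846285  294.68709764] [[-1.0, 0.004, 0.006], [0.007, 0.716, 0.698], [-0.002, 0.698, -0.716]]
[array([178.7, 107.7]), array([188.4, 269.6]), array([178.6, 192.3])] [ 333.01170802 -209.10212572  386.24161433]
push_block 0.81 [429.2 -25.3  21.1] [142.7 172. ]
push_block 0.61 [ 275.6 -133.2   18.9] [ 4.4 13.4]
handle_mid 0.79 [ 278.2 -127.1   19.3] [13.7 17.7]
handle_mid 0.73 [433.8 -30.3  18.5] [138.  176.2]
```

View pics/w1.png

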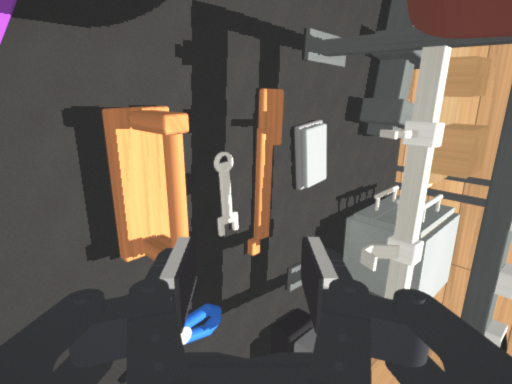

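>>> play_rows(increments="0 -0.3 0.1 0 0 0 0.45;0 -0.4 0.4 0 0 0 0.45;0 -0.07 0.5 0 0 0 0.45;0 0 0.3 0 0 0 0.45;0 0 0 0 0 0 0.45")

```text
time_s: 5.58
tool_pos: [407.2, -83.3, 150.2]
tcp_rot: [0.004, 0.001, 0.927, 0.374]
force: [-0.2, -0.6, 0.5]
width: 47.0
grip_force: 0.0
```

```bash
cat > st.py <<'E'
from h import *
import sys
o=get_obs();M=rot(o["tcp_rot"]).as_matrix()
print(round(o["time_s"],2),np.round(o["joints"],3),np.round(o["tool_pos"],1),M.round(3).tolist(),"F",np.round(o["force"],1),"w",round(o["width"],1))
if len(sys.argv)>3:
    print("tool delta",(M.T@(np.array([float(a) for a in sys.argv[1:4]])-o["tool_pos"])).round(1))
E
python3 st.py 405 -13.5 76.5
```

```text
5.58 [-0.877  0.094 -0.286  1.825  0.466 -1.03 ] [407.2 -83.3 150.2] [[-1.0, -0.001, 0.007], [0.004, 0.72, 0.694], [-0.006, 0.694, -0.72]] F [-0.2 -0.6  0.5] w 47.0
tool delta [  2.9  -0.9 101.5]
```

>>> play_rows(increments="0.03 0 0.35 0 0 0 0.45;0 0 0.35 0 0 0 0.45;0 0 0.2 0 0 0 0.45;0 0 0.11 0 0 0 0.45;0 0 0 0 0 0 0.45")

```text
time_s: 6.2
tool_pos: [405.6, -15.0, 77.6]
tcp_rot: [0.004, 0.002, 0.927, 0.375]
force: [0.5, -1.2, -0.8]
width: 47.0
grip_force: 0.0
```

```bash
python3 st.py 405 -13.5 76.5
python3 - <<'E'
from h import *
p=read_camera("wrist");cv2.imwrite("pics/w2.png",p["img"])
E
```

```text
6.2 [-0.779  0.043 -0.473  1.645  0.524 -0.939] [405.6 -15.   77.6] [[-1.0, -0.0, 0.009], [0.006, 0.719, 0.695], [-0.007, 0.695, -0.719]] F [ 0.5 -1.2 -0.8] w 47.0
tool delta [0.6 0.3 1.8]
```

View pics/w2.png

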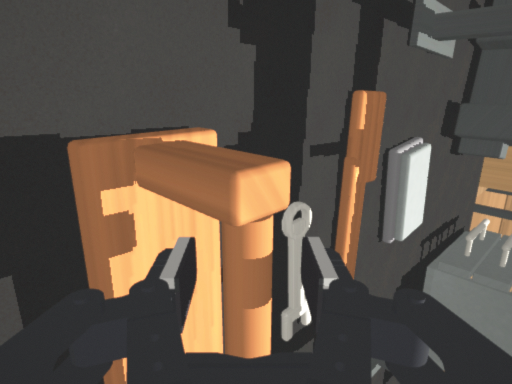

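The bar (around pixel 247,290) is midway between the pads. I close and lift.

>>> play_rows(increments="0 0 0 0 0 0 0.8;0 0 0 0 0 0 1;0 0 0 0 0 0 1;0 0 0 0 0 0 1;0 0 0 0 0 0 1;0 0 0 0 0 0 1")

```text
time_s: 7.0
tool_pos: [405.7, -15.5, 77.7]
tcp_rot: [0.005, 0.002, 0.927, 0.375]
force: [-0.8, -4.5, 5.2]
width: 18.3
grip_force: 58.7
```

>>> play_rows(increments="0 0.07 -0.07 0 0 0 1;0 0.21 -0.21 0 0 0 1;0 0.3 -0.3 0 0 0 1;0 0.35 -0.36 0 0 0 1;0 0.35 -0.36 0 0 0 1;0 0.1 -0.1 0 0 0 1;0 0 0 0 0 0 1;0 0 0 0 0 0 1")

```text
time_s: 8.0
tool_pos: [403.8, -12.7, 272.2]
tcp_rot: [0.003, 0.002, 0.927, 0.376]
force: [0.1, 0.0, -2.5]
width: 18.3
grip_force: 58.9
```

```bash
python3 st.py
python3 - <<'E'
from h import *
p=read_camera("wrist")
for c in ["wrist","scene","top"]:
  p=read_camera(c)
  if c=="wrist":cv2.imwrite("pics/w3.png",p["img"])
  for n in ["wide_hook","narrow_hook","rail_edge"]:
    for b in boxes_of(p,n)[:3]: print(c,n,round(b["score"],2),np.round(b["centre"],1),proj(p,b["centre"]))
  print(c,"pred hook",proj(p,[581,270,165]))
E
```

```text
8.0 [-0.779 -0.112 -0.26   2.015  0.525 -0.937] [403.8 -12.7 272.2] [[-1.0, 0.002, 0.008], [0.007, 0.718, 0.696], [-0.005, 0.696, -0.718]] F [ 0.1  0.  -2.5] w 18.3
wrist wide_hook 0.74 [585.9 312.9 191.9] [380.2 281.1]
wrist narrow_hook 0.65 [400.3 327.1 192.7] [402.9 143.7]
wrist rail_edge 0.74 [385.4 330.5 212. ] [422.1 132.8]
wrist pred hook [346.1 282.2]
scene wide_hook 0.85 [594.5 334.7 215.6] [335.6 269.7]
scene narrow_hook 0.77 [407.4 349.  206.4] [381.5 242.8]
scene narrow_hook 0.49 [418.1 198.   14.3] [329.6 258.4]
scene rail_edge 0.79 [557.4 328.7 262.4] [345.9 249.6]
scene pred hook [318.4 265.1]
top narrow_hook 0.6 [402.5 294.6 189.8] [141.7 216.3]
top rail_edge 0.61 [484.6 302.8 333.1] [127.9 183.4]
top pred hook [152.2 165. ]
```

View pics/w3.png

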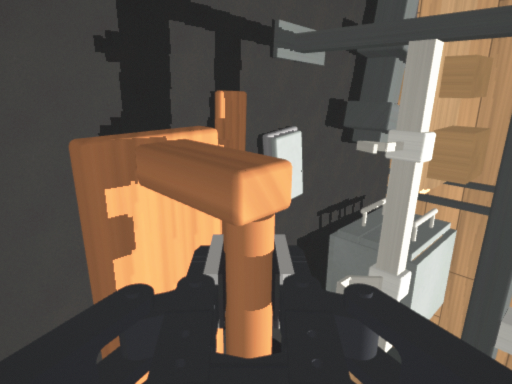

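>>> play_rows(increments="-0.08 0.08 0.08 0 -0.25 0.26 1;-0.21 0.23 0.22 0 0 0 1;-0.21 0.23 0.22 0 0 0 1;-0.21 0.23 0.22 0 0 0 1;-0.21 0.23 0.22 0 0 0 1;-0.21 0.23 0.22 0 0 0 1;-0.15 0.15 0.15 0 0 0 1;-0.06 0.06 0.06 0 0 0 1;0 0 0 0 0 0 1;0 0 0 0 0 0 1")

```text
time_s: 9.9
tool_pos: [549.2, 178.4, 274.7]
tcp_rot: [0.014, 0.028, 0.927, 0.375]
force: [0.1, -0.5, -2.7]
width: 18.3
grip_force: 58.9
```

```bash
python3 st.py 538 194.6 207.6
python3 - <<'E'
from h import *
for c in ["wrist","scene"]:
  p=read_camera(c)
  if c=="wrist":cv2.imwrite("pics/w4.png",p["img"])
  else: cv2.imwrite("pics/s4.png",cv2.resize(p["img"][170:350,230:430],None,fx=3,fy=3,interpolation=2))
  for n in ["wide_hook","push_block","handle_mid"]:
    for b in boxes_of(p,n)[:2]: print(c,n,round(b["score"],2),np.round(b["centre"],1),proj(p,b["centre"]))
  e=np.array([.061,.998,0]);f=np.array([.998,-.061,0]);H=np.array([581,270,165.])
  for s in (-11,11):
    print(c,"tip",s,proj(p,H-22*e+s*f+[0,0,24]),"floor",proj(p,H+s*f),"back",proj(p,H+42*e+s*f+[0,0,28]))
  print("edge",[proj(p,[258.6+k,299.5-.0613*k,300]) for k in (100,200,300,400,457)])
E
```

```text
9.9 [-0.286 -0.01  -0.12   1.668  0.746 -0.308] [549.2 178.4 274.7] [[-0.998, 0.041, 0.047], [0.062, 0.717, 0.694], [-0.005, 0.695, -0.719]] F [ 0.1 -0.5 -2.7] w 18.3
tool delta [ 12.5 -35.5  58.9]
wrist wide_hook 0.72 [593.  316.4 206.5] [312.  218.3]
wrist push_block 0.69 [524.8 168.1 217.6] [151.4 190.2]
wrist handle_mid 0.9 [530.3 160.6 216.5] [137.7 204.5]
wrist tip -11 [238.2 210.1] floor [238.3 196.6] back [296.8 193.5]
wrist tip 11 [238.3 237.5] floor [238.4 221.3] back [295.7 217.6]
edge [array([ 481.4, -238.1]), array([440.4,  34. ]), array([411.4, 226. ]), array([389.8, 368.8]), array([379.9, 434.9])]
scene wide_hook 0.75 [595.  337.5 217.6] [336.4 269.9]
scene push_block 0.94 [ 711.8 -194.7   19.7] [194.1 231.9]
scene push_block 0.79 [ 341.4 -190.8   17.1] [270.8 193.4]
scene handle_mid 0.94 [ 706.5 -198.5   18.1] [194.8 231. ]
scene handle_mid 0.92 [ 346.1 -195.4   16.9] [269.2 193.4]
scene tip -11 [316.9 252.9] floor [321.2 263.4] back [333.4 266.2]
scene tip 11 [311.3 256.3] floor [315.6 266.8] back [327.7 269.9]
edge [array([382.7, 201.5]), array([359.4, 214.8]), array([333.9, 229.5]), array([305.7, 245.6]), array([288.2, 255.6])]
```

View pics/w4.png

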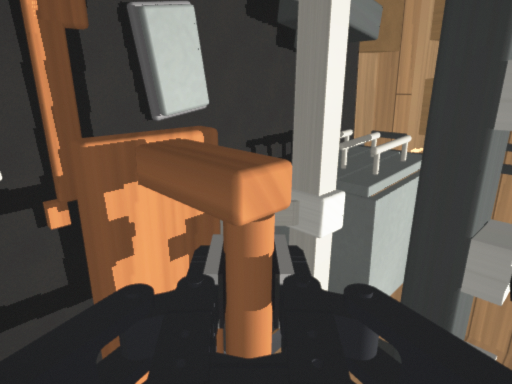

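View pics/s4.png

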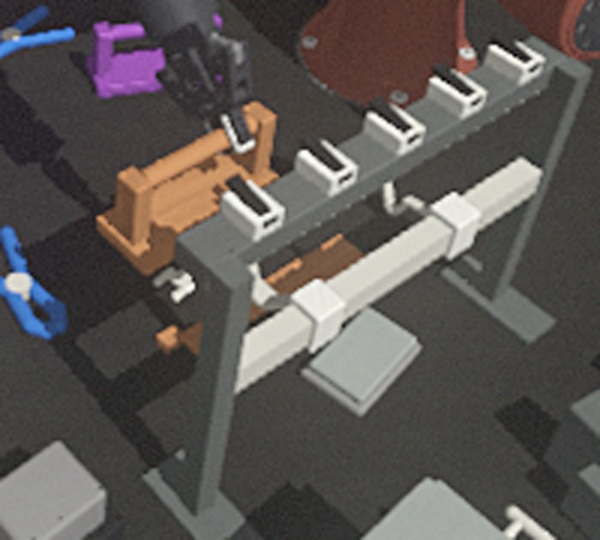

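Run:
```python
from h import *
o=get_obs();p=read_camera("wrist")
M=rot(o["tcp_rot"]).as_matrix();T=np.array(o["tool_pos"])
R=np.array(p["R"]);t=np.array(p["t"])
Rt=R@M; tt=R@T+t   # cam = Rt*Xtool+tt
M3=np.array([[-1.0,.002,.008],[.007,.718,.696],[-.005,.696,-.718]]);T3=np.array([403.8,-12.7,272.2])
R3=Rt@M3.T
p3=dict(R=R3,t=tt-R3@T3,intrinsics=p["intrinsics"])
print("check",proj(p3,[581,270,165]))
e=np.array([.061,.998,0]);f=np.array([.998,-.061,0])
for H in ([581,270,165.],[581,265,165.]):
  H=np.array(H)
  for s in (-11,11): print(H,s,"tip",proj(p3,H-22*e+s*f+[0,0,24]),"fl-12",proj(p3,H-12*e+s*f),"fl+12",proj(p3,H+12*e+s*f),"back",proj(p3,H+42*e+s*f+[0,0,28]))
g=cv2.imread("pics/w3.png",0)
for r in range(264,310,2): print(r,' '.join(f"{v:3d}" for v in g[r,324:384:2]))
```

```text
check [346.3 282. ]
[581. 270. 165.] -11 tip [355.4 287.5] fl-12 [342.4 277.4] fl+12 [351.9 271.7] back [382.2 272.6]
[581. 270. 165.] 11 tip [353.2 303.4] fl-12 [340.6 292.6] fl+12 [350.  286.4] back [380.  287.3]
[581. 265. 165.] -11 tip [353.3 289.1] fl-12 [340.3 278.8] fl+12 [350. 273.] back [380.5 274. ]
[581. 265. 165.] 11 tip [351.1 305.1] fl-12 [338.5 294.1] fl+12 [348.1 287.9] back [378.2 288.7]
264  38  43 104 106 108 108 109 111 108 108 109 112 110 111 111 111 109 109 109 110 110 109 107 108 114 143 151 149 150 150
266  38  44 104 107 108 107 108 111 109 111 112 110 111 111 109 110 109 108 109 109 110 110 109 129 150 155 151 151 151 149
268  37  48 104 107 109 108 109 109 109 110 108 111 111 112 109 110 110 108 110 110 109 108 114 160 163 160 153 153 152 148
270  37  52 106 107 108 109 109 108 109 111 109 109 110 109 109 109 110 111 111 109 110 110 119 169 167 166 165 163 157 153
272  38  55 107 108 107 107 107 109 110 109 109 108 109 109 109 110 110 110 109 110 111 110 128 172 172 169 168 167 165 164
274  39  59 107 109 108 109 108 109 109 108 109 109 110 110 111 110 112 
[... 1459 characters left out ...]
  42  44  44  44  44  43  43  44  44  43  46  47  52  51  44  44  44  42  45  44
300  43  43  43  44  45  44  44  43  43  45  41  44  43  44  45  45  45  43  44  43  44  43  45  44  44  44  43  43  42  43
302  43  44  44  44  43  44  45  43  43  43  41  43  44  44  44  44  43  43  41  44  43  44  44  43  43  43  43  43  43  43
304  43  43  45  43  44  44  44  44  42  44  42  44  43  44  44  45  44  45  45  45  43  44  43  44  44  43  44  44  45  43
306  43  44  44  44  44  42  44  43  43  43  42  45  43  43  43  44  45  44  43  43  44  43  43  44  43  42  44  43  43  45
308  43  43  44  43  44  43  43  43  43  43  42  45  45  44  45  44  44  43  45  43  44  42  44  43  42  45  42  44  44  43
```

>>> play_rows(increments="0.02 -0.1 0.1 0 0 0 1;0.03 -0.15 0.15 0 0 0 1;0.03 -0.15 0.15 0 0 0 1;0 -0.07 0.08 0 0 0 1;0 0 0 0 0 0 1;0 0 0 0 0 0 1")

```text
time_s: 11.1
tool_pos: [542.2, 179.2, 208.3]
tcp_rot: [0.015, 0.027, 0.927, 0.375]
force: [-0.0, 0.6, -2.1]
width: 18.2
grip_force: 58.8
```

```bash
python3 st.py 547.2 272.6 207.6
```

```text
11.1 [-0.288 -0.014 -0.245  1.549  0.746 -0.312] [542.2 179.2 208.3] [[-0.998, 0.039, 0.047], [0.061, 0.717, 0.694], [-0.007, 0.696, -0.718]] F [-0.   0.6 -2.1] w 18.2
tool delta [ 0.7 66.7 65.5]
```

Enter halfway slowly, then check.

>>> play_rows(increments="0 0.06 0.06 0 0 0 1;0 0.09 0.09 0 0 0 1;0 0.09 0.09 0 0 0 1;0 0.06 0.06 0 0 0 1;0 0.04 0.04 0 0 0 1;0 0 0 0 0 0 1")

```text
time_s: 11.85
tool_pos: [544.6, 227.6, 206.8]
tcp_rot: [0.014, 0.027, 0.927, 0.375]
force: [0.1, 0.4, -2.6]
width: 17.8
grip_force: 58.9
```

```bash
python3 st.py 547.2 272.6 207.6
python3 - <<'E'
from h import *
p=read_camera("top");b=read_camera("scene")
A=cv2.resize(p["img"][120:230,100:200],None,fx=5,fy=5,interpolation=2);B=cv2.resize(b["img"][190:300,280:340],None,fx=5,fy=5,interpolation=2)
cv2.imwrite("pics/c5.png",np.hstack([A[:550,:480],B]))
w=read_camera("wrist")
for x in boxes_of(w,"wide_hook")[:2]: print(x["score"],x["centre"])
# bar ends predicted
f=np.array([.998,-.061,0]);T=np.array(get_obs()["tool_pos"]);C=T+38*f+[0,-2.3,2.4]
print(C,[(proj(p,C+s*f+[0,0,10])-[100,120])*5 for s in(-90,0,90)],[(proj(b,C+s*f+[0,0,10])-[280,190])*5+[480,0] for s in(-90,0,90)])
e=np.array([.061,.998,0]);H=np.array([585,268,165.])
print("tip",[((proj(p,H-22*e+s*f+[0,0,24])-[100,120])*5,(proj(b,H-22*e+s*f+[0,0,24])-[280,190])*5+[480,0]) for s in(-11,11)])
E
```

```text
11.85 [-0.196 -0.04  -0.269  1.465  0.761 -0.187] [544.6 227.6 206.8] [[-0.998, 0.039, 0.046], [0.06, 0.717, 0.694], [-0.006, 0.695, -0.719]] F [ 0.1  0.4 -2.6] w 17.8
tool delta [ 0.2 32.9 30.8]
0.92 [586.4, 316.6, 200.8]
[582.83408276 222.27858414 209.1731106 ] [array([303.5, 336. ]), array([314.5, 202. ]), array([325.5,  70. ])] [array([732.5, 198. ]), array([619.5, 262.5]), array([497., 332.])]
tip [(array([287., 228.]), array([657. , 315.5])), (array([290., 196.]), array([629. , 332.5]))]
```

View pics/c5.png

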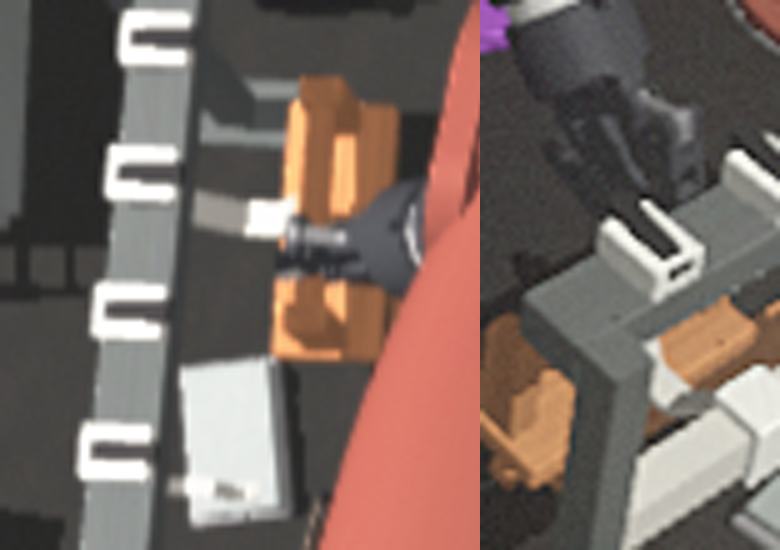

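>>> play_rows(increments="0 0.06 0.06 0 0 0 1;0 0.08 0.08 0 0 0 1;0 0.08 0.08 0 0 0 1;0 0.05 0.05 0 0 0 1;0 0.03 0.03 0 0 0 1;0 0 0 0 0 0 1;0 0 0 0 0 0 1")

```text
time_s: 12.92
tool_pos: [547.5, 269.3, 206.1]
tcp_rot: [0.014, 0.027, 0.927, 0.375]
force: [-0.4, 0.5, -3.2]
width: 18.0
grip_force: 58.9
```

>>> play_rows(increments="0 -0.04 0.04 0 0 0 1;0 -0.05 0.05 0 0 0 1;0 -0.04 0.04 0 0 0 1;0 -0.02 0.02 0 0 0 1;0 0 0 0 0 0 1")

```text
time_s: 13.55
tool_pos: [547.4, 269.2, 184.6]
tcp_rot: [0.014, 0.027, 0.927, 0.375]
force: [-0.2, 0.3, -3.2]
width: 18.1
grip_force: 58.9
```

```bash
python3 st.py 546.5 269.6 172.6
```

```text
13.55 [-0.116 -0.041 -0.309  1.35   0.768 -0.076] [547.4 269.2 184.6] [[-0.998, 0.04, 0.046], [0.061, 0.717, 0.694], [-0.006, 0.696, -0.718]] F [-0.2  0.3 -3.2] w 18.1
tool delta [ 1.  -8.1  8.9]
```

>>> play_rows(increments="0 -0.015 0.015 0 0 0 1;0 -0.015 0.015 0 0 0 1;0 -0.015 0.015 0 0 0 1;0 0 0 0 0 0 1")

```text
time_s: 14.05
tool_pos: [547.4, 269.1, 178.3]
tcp_rot: [0.014, 0.027, 0.927, 0.375]
force: [-0.1, -0.4, -2.5]
width: 18.1
grip_force: 58.9
```

>>> play_rows(increments="0 -0.01 0.01 0 0 0 1;0 -0.01 0.01 0 0 0 1;0 0 0 0 0 0 1")

```text
time_s: 14.42
tool_pos: [547.5, 269.1, 175.6]
tcp_rot: [0.014, 0.027, 0.927, 0.375]
force: [-0.4, 0.1, -2.3]
width: 18.2
grip_force: 58.9
```

>>> play_rows(increments="0 -0.01 0.01 0 0 0 1;0 0 0 0 0 0 1;0 0 0 0 0 0 1")

```text
time_s: 14.8
tool_pos: [547.6, 269.0, 174.3]
tcp_rot: [0.014, 0.027, 0.927, 0.375]
force: [-0.7, -0.9, -2.8]
width: 18.1
grip_force: 58.9
```

>>> play_rows(increments="0 -0.01 0.01 0 0 0 1;0 0 0 0 0 0 1;0 0 0 0 0 0 1")

```text
time_s: 15.18
tool_pos: [547.7, 269.0, 173.0]
tcp_rot: [0.014, 0.027, 0.927, 0.375]
force: [0.7, 0.2, -1.5]
width: 18.0
grip_force: 59.0
```

>>> play_rows(increments="0 -0.01 0.01 0 0 0 1;0 0 0 0 0 0 1;0 0 0 0 0 0 1")

```text
time_s: 15.55
tool_pos: [547.7, 269.2, 172.3]
tcp_rot: [0.015, 0.027, 0.926, 0.375]
force: [-3.2, -0.3, 5.2]
width: 18.0
grip_force: 59.6
```

```bash
python3 st.py
```

```text
15.55 [-0.116 -0.033 -0.325  1.326  0.769 -0.077] [547.7 269.2 172.3] [[-0.998, 0.039, 0.047], [0.061, 0.717, 0.695], [-0.007, 0.696, -0.718]] F [-3.2 -0.3  5.2] w 18.0
```

>>> play_rows(increments="0 0 0 0 0 0 0.7;0 0 0 0 0 0 0.6;0 0 0 0 0 0 0.5;0 0 0 0 0 0 0.45;0 0 0 0 0 0 0.45;0 0 0 0 0 0 0.45")

```text
time_s: 16.3
tool_pos: [547.6, 269.0, 171.5]
tcp_rot: [0.014, 0.027, 0.927, 0.375]
force: [0.7, -0.2, 0.1]
width: 46.6
grip_force: 0.0
```

```bash
python3 st.py
python3 - <<'E'
from h import *
p=read_camera("wrist");g=p["img"];cv2.imwrite("pics/w6.png",g)
m=cv2.imread("pics/w4.png");print(np.abs(g.astype(int)-m)[140:350,130:290].mean())
# orange mask edges of the bar in the rows between post and pads
for r in (230,260,300,340):
    b=g[r].astype(int); k=np.where((b[200:300,2]>b[200:300,0]+40))[0]+200; print(r,k.min() if len(k) else None,k.max() if len(k) else None)
E
```

```text
16.3 [-0.116 -0.033 -0.326  1.325  0.768 -0.077] [547.6 269.  171.5] [[-0.998, 0.04, 0.047], [0.061, 0.717, 0.694], [-0.006, 0.696, -0.718]] F [ 0.7 -0.2  0.1] w 46.6
22.981656746031746
230 200 276
260 200 275
300 200 274
340 200 273
```

>>> play_rows(increments="0 0 -0.05 0 0 0 0.45;0 0 -0.1 0 0 0 0.45;0 0 -0.2 0 0 0 0.45;0 0 -0.3 0 0 0 0.45;0 0 -0.4 0 0 0 0.45;0 0 -0.2 0 0 0 0.45;0 0 0 0 0 0 0.45;0 0 0 0 0 0 0.45")

```text
time_s: 17.35
tool_pos: [541.6, 182.4, 260.8]
tcp_rot: [0.014, 0.027, 0.927, 0.375]
force: [-1.2, -0.2, 0.1]
width: 47.2
grip_force: 0.0
```

```bash
python3 st.py
python3 - <<'E'
from h import *
p=read_camera("wrist");b=read_camera("scene");q=read_camera("top")
A=cv2.resize(p["img"],(480,360));B=cv2.resize(b["img"][190:310,270:390],(300,300),interpolation=2);C=cv2.resize(q["img"][120:230,100:200],(300,300),interpolation=2)
c=np.zeros((600,780,3),np.uint8);c[:360,:480]=A;c[:300,480:]=B;c[300:,480:]=C;cv2.imwrite("pics/f.png",c)
f=np.array([.998,-.061,0]);e=np.array([.061,.998,0]);H=np.array([585,265,165.])
for s in(-90,90):
  for z in (90,0): print("pred",s,z,proj(p,H+s*f+[0,0,z-70])*[480/512,360/384])
E
```

```text
17.35 [-0.283 -0.033 -0.167  1.641  0.747 -0.304] [541.6 182.4 260.8] [[-0.998, 0.04, 0.046], [0.061, 0.717, 0.694], [-0.006, 0.696, -0.718]] F [-1.2 -0.2  0.1] w 47.2
pred -90 90 [245.8125  110.34375]
pred -90 0 [175.5   103.875]
pred 90 90 [242.53125 315.1875 ]
pred 90 0 [183.1875  273.65625]
```

View pics/f.png

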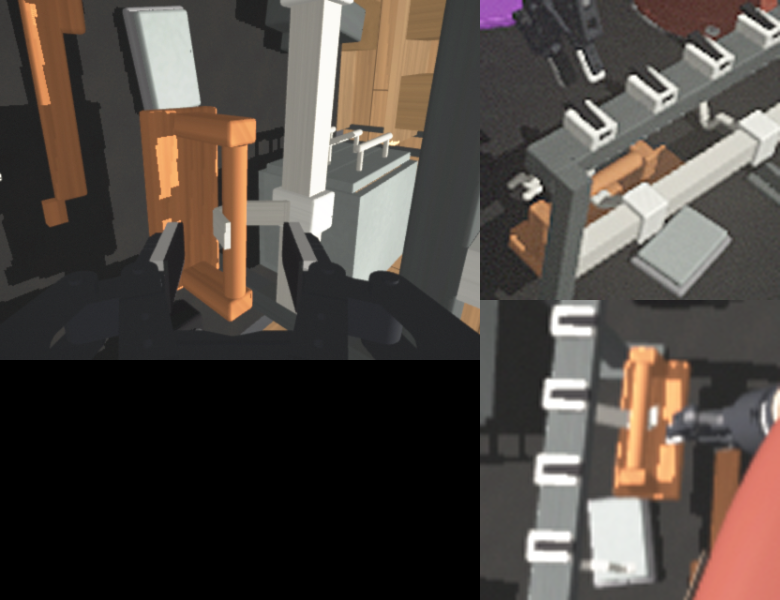

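The wrist view (upper left) shows the bar hanging level on the wide hook. The tip is in front of the bar at (222,228), and the strap is midway between the posts. I back off, let it settle, and hand in.

>>> play_rows(increments="0 0 -0.2 0 0 0 0.45;0 0 -0.3 0 0 0 0.45;0 0 0 0 0 0 0.45;0 0 0 0 0 0 0.45;0 0 0 0 0 0 0.45;0 0 0 0 0 0 0.45;0 0 0 0 0 0 0.45;0 0 0 0 0 0 0.45;0 0 0 0 0 0 0.45;0 0 0 0 0 0 0.45")

```text
time_s: 18.75
tool_pos: [539.4, 147.5, 297.3]
tcp_rot: [0.014, 0.027, 0.927, 0.375]
force: [-0.0, -0.3, 0.3]
width: 47.1
grip_force: 0.0
```

Run:
```python
from h import *
a=read_camera("top")["img"].astype(int)
for _ in range(6): b=read_camera("top")["img"].astype(int)
print(np.abs(a-b)[120:230,100:200].mean(), get_obs()["force"])
print(hand_in())
```

```text
0.5453939393939394 [-0.07488168  0.85677526 -0.12071353]
the job is handed in; nothing more can be done
None
```

The cherry push block hangs level and still by the middle of its handle bar on the wide hook. I let go only once the hook bore its weight, and handed in at about 19 s with the arm clear; the judge's result was not shown.

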